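# Empty the pouring tray and hold it over its case for a fit check

### The job

Tip the four rubber stoppers out of the steel tray into the discard bin. Then carry the empty tray by its handle over the bottles and boxes to the storage case and hold it hovering about a centimetre above the rectangular recess, level, centred and squared up with it as if about to be lowered in, without it ever touching the case, so that I can check the fit. Finish while still holding it there, do not set it down or let go; leave everything else on the table standing where it is.

Things in the scene. Friction and masses are not known exactly. Their poses are not given: they have to be found in the camera images.
- tray: Steel pouring tray, 120 mm long (x), 76 mm wide (y), floor and walls 3 mm, 0.18 to 0.33 kg. Walls 30 mm high on the long sides and the -x end; the +x end is open, without a lip, for pouring. Origin: centre of its underside, z up. A rigid arch handle crosses its middle. The floor is slippery: stoppers start to slide when it is tipped 15 to 23 degrees.
- tray_grip (a point): Middle of the tray's handle bar, straight above the tray's centre, 78 mm above the underside; axes as the tray's. The bar runs along the tray's y with 70 mm free between its posts, is 12 mm thick in x and 24 mm tall, its top 90 mm above the underside. Pinch it from above, fingers closing along the tray's x.
- tray_lip (a point): Middle of the tray's open pouring edge, on the floor's top face, 60 mm from the centre along the tray's +x, 3 mm above the underside.
- case: Fixed storage case, 170 mm (x) by 180 mm (y), flat top face 45 mm above the table, origin the centre of its underside. On its -y side is an empty rectangular recess for the tray; on its +y side two capped amber jars (38 mm across, tops 97 mm above the table) are fixed upright at x = -40 and +40, y = +55 mm.
- case_recess (a point): Centre of the mouth of the case's rectangular recess, level with the case's top face (45 mm above the table), 35 mm from the case's centre along its -y; axes as the case's. The recess is 140 mm along x, 96 mm along y and 35 mm deep: the tray would fit either way round with 10 mm to spare on every side.
- bin: Fixed open grey discard bin, 170 x 170 mm outside, 90 mm tall, walls 5 mm; origin the centre of its underside. It stands on one side of the tray, and the case on the other; which is left and which right changes.
- stopper0: Loose dark rubber bottle stopper, a blunt cone 21 mm across at the foot, 17 mm at the top, 22 mm tall, 12 g; at the start it stands in the tray. Origin: centre of its broad end.
- stopper1: Loose dark rubber bottle stopper, a blunt cone 21 mm across at the foot, 17 mm at the top, 22 mm tall, 12 g; at the start it stands in the tray. Origin: centre of its broad end.
- stopper2: Loose dark rubber bottle stopper, a blunt cone 21 mm across at the foot, 17 mm at the top, 22 mm tall, 12 g; at the start it stands in the tray. Origin: centre of its broad end.
- stopper3: Loose dark rubber bottle stopper, a blunt cone 21 mm across at the foot, 17 mm at the top, 22 mm tall, 12 g; at the start it stands in the tray. Origin: centre of its broad end.
- bottle: Bystander: capped amber glass bottle, 52 mm across, 145 mm tall, loose, standing on the table; origin the centre of its underside. To be left where it stands.
- carton: Bystander: upright cardboard carton, 50 x 42 x 125 mm tall, loose, standing on the table; origin the centre of its underside. To be left where it stands.
- jar: Bystander: clear glass jar with metal lid, 58 mm across, 90 mm tall, loose, standing on the table; origin the centre of its underside. To be left where it stands.
- canister: Bystander: steel canister, 52 mm across, 115 mm tall, loose, standing on the table; origin the centre of its underside. To be left where it stands.
- flat_carton: Bystander: low cardboard carton, 75 x 110 x 45 mm tall, loose, standing on the table; origin the centre of its underside. To be left where it stands.
- vial: Bystander: small capped glass vial, 28 mm across, 55 mm tall, loose, standing on the table; origin the centre of its underside. To be left where it stands.
- small_jar: Bystander: small amber jar with black lid, 44 mm across, 60 mm tall, loose, standing on the table; origin the centre of its underside. To be left where it stands.
Things that resemble listed ones, but are neither listed nor needed, are in the scene too. What is shaped like the tray but green is not meant.

How it is judged:
By the outcome, as a careful person would: the job done as asked, in the order asked, and still so for the second after the job is handed in, while the arm keeps its last pose, push and grip.
It also fails if it takes over 61 s, if anything falls off the work surface, if the arm or the gripper's body presses on something with over 40 N, if the wrist force passes 120 N, or if a joint passes its speed limit or range.

### The arm

A 6-joint arm with a two-finger parallel gripper is mounted at the origin on the work surface. World frame = base frame: x ahead of the robot, y to its left, z up, the work surface at z = 0. Lengths are in m, angles in degrees, forces in N, time in s.
With the tool pointing down it reaches from about 0.4 to 0.825 m from the base axis. Payload 7 kg.
Tool frame: the origin (TCP) lies at the very end of the fingers, on their centre line; the grasp point (between the pads) lies 19 mm behind it; z points along the fingers, y is the line along which they close (so a half turn about z gives the same grasp; the last joint's range is limited). The gripper opens to 88 mm and grips with 3 to 60 N. Pads are 19 mm wide; open, the fingers measure 130 mm over their backs; the gripper's body (78 mm by 193 mm) begins 47 mm behind the grasp point.
Start: joints at [16.507, 20.546, 0.682, 0, -70.136, -16.507], TCP at [0.675, -0, 0.227] pointing down, gripper open.
Joint ranges: [-176.03, 176.03], [-82.01, 121.73], [-58.28, 71.71], [-173.87, 95.51], [-174.79, -0.11], [-173.66, 173.66]. Speed limits (degrees/s): [136.94, 136.94, 172.46, 180, 180, 180].

### API

Orientations are given as [roll, pitch, yaw] about the fixed x, y, z axes, in that order (R = Rz(yaw) Ry(pitch) Rx(roll)).
In Python, from bench import r, eyes, workorder gives the robot as it stands.
- The arm moves only by the tool step_arm, never from a script. Its argument "deltas" is a list of rows, each a list of 7 numbers: the shift along the tool's x, y, z in m, then the turn, a rotation vector about the tool's x, y, z in rad, then the opening, from 0 (shut) to 1 (fully open). A call has 1 to 5 rows; each row is the pose to reach, as a shift and turn from the pose commanded when the call began, along the tool's axes at that moment; what a row does not reach only later rows make up. A row lasts 1/12 s, in which the tool goes at most 41.7 mm and 7.16 degrees, less where a joint would pass 70% of its speed; a pose out of reach is approached as far as the arm can. A call with a gripper value outside its range is refused whole. The fingers move at their own pace and stop on an object; "squeeze" is the grip in N (left out, the last holds). Time passes only in rows, so rows that repeat a pose let the fingers close. It gives the time, the measured TCP pose, the force, the opening and the grip force at its end, in the units of the state.
- r.sense(): the state, without advancing time (a new reading comes with each control period).
- eyes.grab_frame(name): name is "scene" or "side" or "wrist"; returns the picture (384x512x3 uint8, blue, green, red); there is no depth.
- eyes.camera_params(name): a dict with "fovy" (degrees; the focal length in pixels is half the picture's height over the tangent of half this angle, whatever the lens; pixels are square), "cx", "cy" (the principal point, pixels), "eye" and "rotation" of the camera in the world. Camera axes: x right, y down, z forward; pixel columns grow to the right and rows downward; lengths in m; the calibration is good to about 2 mm. The wrist camera is an equidistant fisheye: a pixel r from the principal point sees the ray r / f radians off the axis. A picture is of the moment at which its call begins: read the wrist's pose just before it. camera_params takes no time and is no camera call; for the wrist camera it gives the pose at the moment of the call.
- workorder.sign_off(): hands the job in; it is judged then, once.
The state is a dict: "t": time; "joints": joint angles; "joint_vel": joint speeds; "effort": joint torques, N m; "eef_pos": TCP position; "tcp_rot": TCP orientation; "contact_force": force on the tool from outside, world axes, zero at the start; "wrist_torque": the same for the moment, N m; "opening": finger opening in m; "gripper_force": force on a finger pad.
Only numpy, scipy, OpenCV 4.12 (cv2) and the standard library are available. Lean on these libraries where they do the work, as an engineer would, in place of code of your own. Each camera call takes 0.05 s, during which the arm holds its last target. There are 200 camera calls.

## Working session

There is one attempt and no reset: what is moved stays moved. The work goes in short steps, Python scripts to look and compute and a tool call to move; the robot and the scene stay as the last step left them, time stands still between calls to the robot, and variables do not carry over. Pictures are saved under pics/ and viewed, at most 10 in all, crops included, and the job is handed in when it is done.

Besides the shell and the picture viewer there is one more tool, called after ">>>" as name(argument=value, ...) on one line, values as JSON. step_arm: Moves the arm, as the interface text tells. Its arguments: {"type":"object","properties":{"deltas":{"type":"array","items":{"type":"array","items":{"type":"number"}}},"squeeze":{"type":"number"}},"required":["deltas"]}

```bash
mkdir -p pics; ls
python3 - <<'E'
from bench import r, eyes, workorder
import cv2
for n in ("scene","side","wrist"):
    p=eyes.camera_params(n); print(n,p)
    cv2.imwrite(f"pics/{n}0.png",eyes.grab_frame(n))
s=r.sense(); print(s)
a=cv2.imread("pics/scene0.png");b=cv2.imread("pics/side0.png")
cv2.imwrite("pics/scene0b.png",cv2.resize(a,(800,600),interpolation=cv2.INTER_CUBIC))
cv2.imwrite("pics/side0b.png",cv2.resize(b,(800,600),interpolation=cv2.INTER_CUBIC))
E
```

```text
pics
scene {'fovy': 54.66372830281213, 'cx': 255.27766451656075, 'cy': 193.40418658049975, 'eye': array([ 1.04430969, -0.11039536,  0.72439367]), 'rotation': array([-140.09435084,   -0.3866029 ,   77.27678054])}
side {'fovy': 55.58909158663871, 'cx': 251.3160681974036, 'cy': 190.1901161123385, 'eye': array([0.46709445, 0.5218843 , 0.75535305]), 'rotation': array([-140.69091496,    1.10220837, -176.74259406])}
wrist {'fovy': 65.70646984690485, 'cx': 258.99243733013566, 'cy': 192.18720426820278, 'eye': array([ 0.67492168, -0.08443394,  0.38392505]), 'rotation': array([ 1.62137039e+02, -6.88433872e-02,  1.79988294e+02])}
{'t': 0.15, 'joints': array([ 1.65065649e+01,  2.05827954e+01,  6.46274950e-01, -1.55036142e-02,
       -7.01372460e+01, -1.65071598e+01]), 'joint_vel': array([-0.06604319, -0.12867541,  0.21990109, -0.04766378, -0.02055975,
       -0.08688135]), 'effort': array([ 1.39394037e-04, -5.83274567e+01,  2.93289685e+01,  7.00122759e+00,
        8.75052094e-03, -9.76538854e-05]), 'eef_pos': array([ 6.74622290e-01, -2.77321978e-05,  2.25829705e-01]), 'tcp_rot': array([ 1.79925132e+02, -6.98601184e-03, -9.00058674e+01]), 'contact_force': array([-0.09700391, -0.43994534, -1.27188887]), 'wrist_torque': array([ 0.03204552, -0.01604813, -0.01755921]), 'gripper_force': 0.0, 'opening': 0.08730011053846391}
```

View pics/scene0b.png

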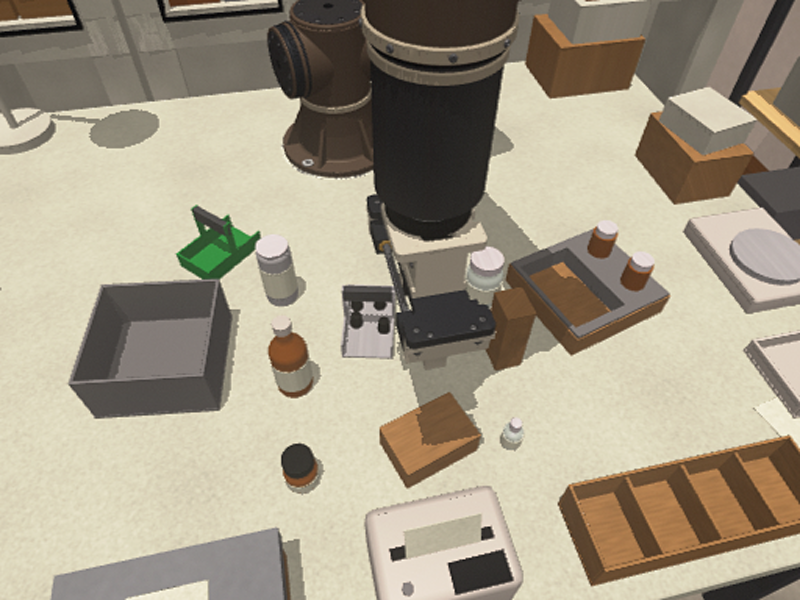

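View pics/wrist0.png

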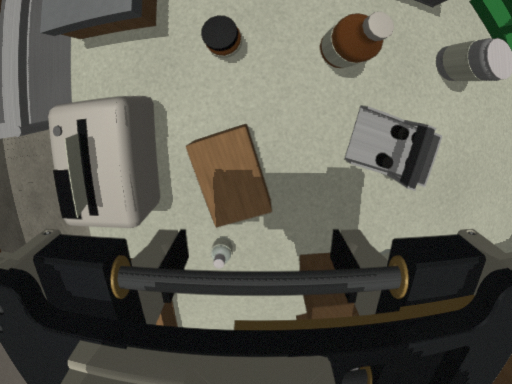

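View pics/side0b.png

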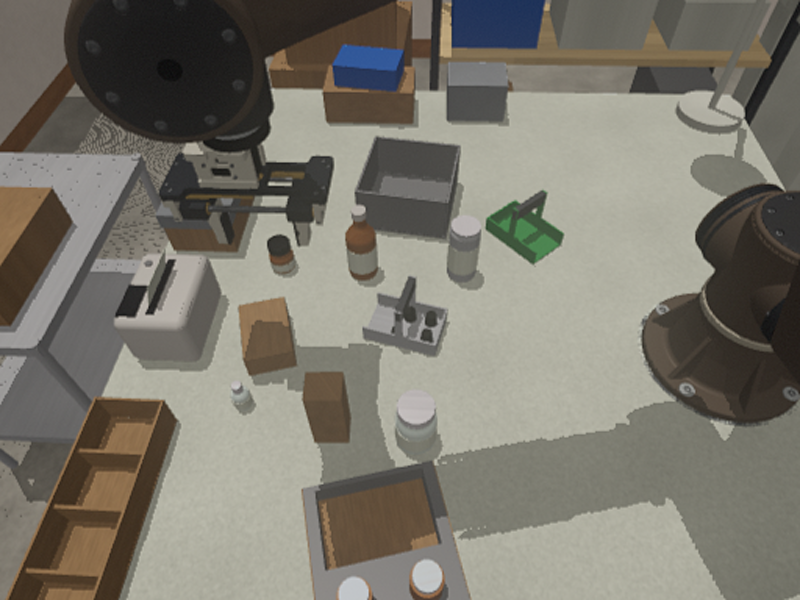

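```bash
cat > h.py <<'E'
import numpy as np, cv2
from scipy.spatial.transform import Rotation as R
from bench import r, eyes, workorder
def ray(p,u,v,fish=False):
    f=192/np.tan(np.radians(p["fovy"]/2)); x,y=(u-p["cx"]),(v-p["cy"])
    if fish:
        q=np.hypot(x,y); th=q/f; d=np.array([x/q*np.sin(th),y/q*np.sin(th),np.cos(th)]) if q>1e-9 else np.array([0,0,1.])
    else: d=np.array([x/f,y/f,1.])
    return p["eye"], R.from_euler("xyz",p["rotation"],degrees=True).apply(d)
def onz(p,u,v,z,fish=False):
    e,d=ray(p,u,v,fish); return e+d*(z-e[2])/d[2]
def px(p,X,fish=False):
    f=192/np.tan(np.radians(p["fovy"]/2))
    c=R.from_euler("xyz",p["rotation"],degrees=True).inv().apply(np.asarray(X,float)-p["eye"])
    if fish:
        q=np.hypot(c[0],c[1]); k=f*np.arctan2(q,c[2])/max(q,1e-9)
        return np.array([p["cx"]+c[0]*k,p["cy"]+c[1]*k])
    return np.array([p["cx"]+f*c[0]/c[2],p["cy"]+f*c[1]/c[2]])
E
python3 - <<'E'
from h import *
np.set_printoptions(precision=4,suppress=True)
s=eyes.camera_params("scene"); k=.64
def S(n,pts,z):
    for u,v in pts: print(n,onz(s,u*k,v*k,z))
S("bin top",[(103,284),(218,281),(227,379),(71,382)],.09)
S("case top",[(508,266),(588,231),(668,296),(575,336)],.045)
S("tray lip",[(342,356),(393,358)],.003)
S("bottle cap",[(282,326)],.145); S("canister",[(272,242)],.115)
S("carton top",[(513,303)],.125);S("jar",[(487,257)],.09);S("small",[(297,455)],.06);S("vial",[(515,424)],.055)
S("flat",[(380,432),(448,394),(481,438),(408,485)],.045)
S("green",[(215,265)],0)
w=eyes.camera_params("wrist")
for q,z in [((345,157),0.003),((365,107),.033),((345,157),.033),((405,187),.033),((440,150),.03)]: print("wtray",q,onz(w,*q,z,True))
for q in [(428,124),(412,183)]: print("whandle",onz(w,*q,.09,True))
E
```

```text
bin top [ 0.4015 -0.4026  0.09  ]
bin top [ 0.4313 -0.2394  0.09  ]
bin top [ 0.6055 -0.2324  0.09  ]
bin top [ 0.5673 -0.4259  0.09  ]
case top [0.4547 0.2079 0.045 ]
case top [0.4059 0.3692 0.045 ]
case top [0.5683 0.4283 0.045 ]
case top [0.609 0.256 0.045]
tray lip [ 0.5413 -0.0794  0.003 ]
tray lip [ 0.5614 -0.0054  0.003 ]
bottle cap [ 0.579  -0.1518  0.145 ]
canister [ 0.3929 -0.1536  0.115 ]
carton top [0.5906 0.1538 0.125 ]
jar [0.4689 0.1618 0.09  ]
small [ 0.7139 -0.1588  0.06  ]
vial [0.7296 0.1178 0.055 ]
flat [ 0.698  -0.0524  0.045 ]
flat [0.6627 0.0484 0.045 ]
flat [0.7342 0.0719 0.045 ]
flat [ 0.7742 -0.0334  0.045 ]
green [ 0.3057 -0.2617  0.    ]
wtray (345, 157) [ 0.5594 -0.0111  0.003 ]
wtray (365, 107) [ 0.5458 -0.08    0.033 ]
wtray (345, 157) [ 0.5685 -0.0169  0.033 ]
wtray (405, 187) [0.4785 0.0215 0.033 ]
wtray (440, 150) [ 0.4261 -0.0311  0.03  ]
whandle [ 0.4888 -0.0684  0.09  ]
whandle [ 0.5017 -0.0005  0.09  ]
```

Scene shows the tray at (368,320) between bin (left, 150,345) and case (right, 588,290), its open lip at (342–393,357) facing the camera. Wrist shows the tray at (390,150), handle bar (428,124)-(412,183). Side confirms the layout (tray 405,315; bin 410,180; case 380,530). Tray ≈ (0.494,-0.031), yaw ≈ -13°. I'll move near it for a closer look.

>>> step_arm(deltas=[[-0.01,0.036,-0.002,0,0,0.045,1],[-0.02,0.072,-0.004,0,0,0.09,1],[-0.03,0.108,-0.006,0,0,0.135,1],[-0.035,0.144,-0.008,0,0,0.18,1],[-0.04,0.18,-0.01,0,0,0.227,1]])

```text
t: 0.57
eef_pos: [0.4931, 0.04, 0.236]
tcp_rot: [180.0, -0.0, -103.1]
contact_force: [-0.5, 1.0, 0.6]
opening: 0.0878
gripper_force: 0.0
```

>>> step_arm(deltas=[[0,0,0,0,0,0,1],[0,0,0,0,0,0,1],[0,0,0,0,0,0,1]])

```text
t: 0.82
eef_pos: [0.4952, 0.0402, 0.2371]
tcp_rot: [-179.9, 0.0, -102.9]
contact_force: [0.3, -0.1, 0.1]
opening: 0.0879
gripper_force: 0.0
```

Run:
```python
from h import *
p=eyes.camera_params("wrist"); im=eyes.grab_frame("wrist"); print(p["eye"],p["rotation"])
np.save("w1.npy",im); import pickle; pickle.dump(p,open("w1.pkl","wb"))
cv2.imwrite("pics/w1.png",cv2.resize(im,(800,600),interpolation=cv2.INTER_CUBIC)); s=r.sense(); print(s["eef_pos"],s["tcp_rot"],s["joints"])
```

```text
[ 0.47632979 -0.04216058  0.39520718] [1.62082094e+02 8.72220700e-02 1.67046353e+02]
[0.49551624 0.04012934 0.23670673] [-1.79976119e+02  1.50468376e-02 -1.02980703e+02] [ 2.73271735e+01  3.16829978e+00 -2.03163379e+01  4.33378922e-03
 -6.64874177e+01 -4.03096077e+01]
```

View pics/w1.png

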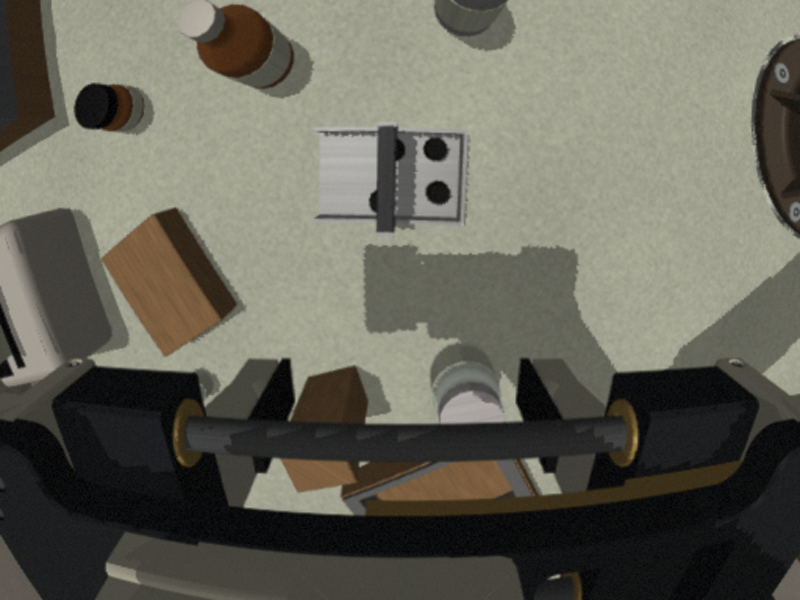

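The tray fills (317–468,128–222), squared up in the picture; bar from (387,125) to (387,231). Computing pose.

Run:
```python
from h import *
import pickle
np.set_printoptions(precision=4,suppress=True)
p=pickle.load(open("w1.pkl","rb")); im=np.load("w1.npy"); k=.64
g=im.max(2); sub=g[75:152,195:305]
m=np.zeros(g.shape,np.uint8); m[75:152,236:262]=(g[75:152,236:262]<85)*255
col=(m>0).sum(0); print("cols",[(i,c) for i,c in enumerate(col) if c])
row=(m>0).sum(1); print("rows",[(i,c) for i,c in enumerate(row) if c])
for n,q,z in [("barN",(387,127),.09),("barS",(386,230),.09),("lipN",(318,131),.0),("lipS",(316,217),.0),("backN",(468,133),.033),("backS",(464,222),.033)]:
    print(n,onz(p,q[0]*k,q[1]*k,z,True))
```

```text
cols [(236, np.int64(5)), (237, np.int64(12)), (238, np.int64(14)), (239, np.int64(15)), (240, np.int64(16)), (241, np.int64(33)), (242, np.int64(65)), (243, np.int64(66)), (244, np.int64(67)), (245, np.int64(67)), (246, np.int64(67)), (247, np.int64(67)), (248, np.int64(67)), (249, np.int64(67)), (250, np.int64(67)), (251, np.int64(67)), (252, np.int64(62)), (253, np.int64(37)), (254, np.int64(23)), (255, np.int64(21)), (256, np.int64(18)), (257, np.int64(17)), (258, np.int64(15)), (259, np.int64(11)), (260, np.int64(3)), (261, np.int64(3))]
rows [(81, np.int64(9)), (82, np.int64(11)), (83, np.int64(12)), (84, np.int64(21)), (85, np.int64(17)), (86, np.int64(13)), (87, np.int64(13)), (88, np.int64(14)), (89, np.int64(15)), (90, np.int64(16)), (91, np.int64(17)), (92, np.int64(18)), (93, np.int64(18)), (94, np.int64(18)), (95, np.int64(18)), (96, np.int64(18)), (97, np.int64(18)), (98, np.int64(18)), (99, np.int64(18)), (100, np.int64(17)), (101, np.int64(16)), (102, np.int64(15)), (103, np.int64(12)), (104, np.int64(11)), (105, np.int64(11)), (106, np.int64(11)), (107, np.int64(12))
[... 323 characters left out ...]
np.int64(14)), (124, np.int64(16)), (125, np.int64(16)), (126, np.int64(16)), (127, np.int64(17)), (128, np.int64(17)), (129, np.int64(17)), (130, np.int64(17)), (131, np.int64(16)), (132, np.int64(16)), (133, np.int64(15)), (134, np.int64(15)), (135, np.int64(12)), (136, np.int64(11)), (137, np.int64(14)), (138, np.int64(26)), (139, np.int64(26)), (140, np.int64(21)), (141, np.int64(13)), (142, np.int64(13)), (143, np.int64(13)), (144, np.int64(12)), (145, np.int64(12)), (146, np.int64(11)), (147, np.int64(11))]
barN [ 0.4837 -0.0628  0.09  ]
barS [0.5    0.0034 0.09  ]
lipN [ 0.5431 -0.0802  0.    ]
lipS [ 0.5633 -0.0086  0.    ]
backN [ 0.4254 -0.0489  0.033 ]
backS [0.443  0.0191 0.033 ]
```

>>> step_arm(deltas=[[0.023,-0.004,0.005,0,0,0.005,1],[0.046,-0.009,0.01,0,0,0.01,1],[0.069,-0.013,0.03,0,0,0.016,1],[0.069,-0.013,0.06,0,0,0.016,1],[0.069,-0.013,0.09,0,0,0.016,1]])

```text
t: 1.28
eef_pos: [0.4932, -0.0315, 0.1456]
tcp_rot: [-179.9, 0.0, -104.1]
contact_force: [1.3, 1.1, 0.3]
opening: 0.0875
gripper_force: 0.0
```

>>> step_arm(deltas=[[0,0,0.03,0,0,0,1],[0,0,0.055,0,0,0,1],[0,0,0.075,0,0,0,1],[0,0,0.087,0,0,0,1],[0,0,0.087,0,0,0,1]])

```text
t: 1.7
eef_pos: [0.4907, -0.0311, 0.0561]
tcp_rot: [179.7, -0.2, -104.0]
contact_force: [-0.5, -0.6, -0.4]
opening: 0.0875
gripper_force: 0.0
```

Run:
```python
from h import *
im=eyes.grab_frame("wrist"); s2=eyes.grab_frame("scene")
cv2.imwrite("pics/w2.png",np.hstack([im[:, :400],cv2.resize(s2[150:270,160:293],(400,384))])); s=r.sense(); print(s["eef_pos"],s["tcp_rot"],s["contact_force"])
```

```text
[ 0.49248476 -0.03054072  0.0589228 ] [ 1.79907817e+02 -7.60205868e-02 -1.03942035e+02] [ 0.33765069 -0.81169373  0.60754911]
```

View pics/w2.png

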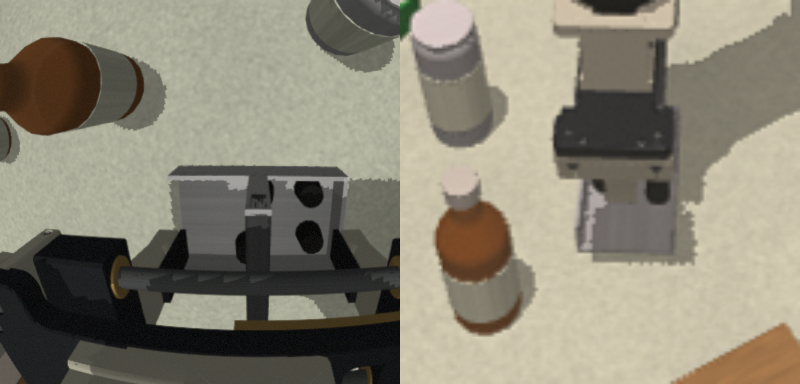

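The bar (258,180–320) stands centred between the open fingers (175 and 345). I'll close, then lift.

>>> step_arm(deltas=[[0,0,0,0,0,0,0.5],[0,0,0,0,0,0,0.3],[0,0,0,0,0,0,0.1],[0,0,0,0,0,0,0.1],[0,0,0,0,0,0,0]], squeeze=35)

```text
t: 2.22
eef_pos: [0.4924, -0.03, 0.0602]
tcp_rot: [-179.9, 0.0, -103.9]
contact_force: [0.1, 0.8, 0.4]
opening: 0.0599
gripper_force: 0.0
```

>>> step_arm(deltas=[[0,0,0,0,0,0,0],[0,0,0,0,0,0,0],[0,0,0,0,0,0,0],[0,0,0,0,0,0,0],[0,0,0,0,0,0,0]], squeeze=35)

```text
t: 2.63
eef_pos: [0.4921, -0.0302, 0.0596]
tcp_rot: [180.0, -0.0, -103.9]
contact_force: [0.2, -0.4, 0.4]
opening: 0.0263
gripper_force: 0.0
```

>>> step_arm(deltas=[[0,0,0,0,0,0,0],[0,0,0,0,0,0,0],[0,0,0,0,0,0,0],[0,0,0,0,0,0,0],[0,0,0,0,0,0,0]])

```text
t: 3.05
eef_pos: [0.4921, -0.0302, 0.0595]
tcp_rot: [180.0, -0.0, -103.9]
contact_force: [-0.6, 0.1, -0.9]
opening: 0.0116
gripper_force: 35.0
```

>>> step_arm(deltas=[[0,0,-0.002,0,0,0,0],[0,0,-0.006,0,0,0,0],[0,0,-0.012,0,0,0,0],[0,0,-0.018,0,0,0,0],[0,0,-0.02,0,0,0,0]])

```text
t: 3.47
eef_pos: [0.4927, -0.0301, 0.0808]
tcp_rot: [-179.9, 0.0, -103.9]
contact_force: [0.5, 0.0, -2.9]
opening: 0.0118
gripper_force: 35.0
```

>>> step_arm(deltas=[[0,0,-0.005,0,0,0,0],[0,0,-0.016,0,0,0,0],[0,0,-0.034,0,0,0,0],[0,0,-0.058,0,0,0,0],[0,0,-0.082,0,0,0,0]])

```text
t: 3.88
eef_pos: [0.4915, -0.0304, 0.1624]
tcp_rot: [179.9, -0.0, -103.9]
contact_force: [1.4, 0.3, -3.2]
opening: 0.0116
gripper_force: 35.0
```

>>> step_arm(deltas=[[0,0,-0.024,0,0,0,0],[0,0,-0.048,0,0,0,0],[0,0,-0.07,0,0,0,0],[0,0,-0.088,0,0,0,0],[0,0,-0.098,0,0,0,0]])

```text
t: 4.3
eef_pos: [0.4927, -0.0301, 0.2623]
tcp_rot: [-179.8, 0.1, -103.9]
contact_force: [0.0, 0.5, -1.9]
opening: 0.0117
gripper_force: 35.0
```

>>> step_arm(deltas=[[0.003,-0.001,0,0,0,0.03,0],[0.01,-0.0025,0,0,0,0.09,0],[0.0195,-0.005,0,0,0,0.16,0],[0.033,-0.008,0,0,0,0.24,0],[0.0486,-0.012,0,0,0,0.33,0]])

```text
t: 4.72
eef_pos: [0.4912, -0.0805, 0.258]
tcp_rot: [179.9, -0.1, -123.1]
contact_force: [0.4, -0.0, -2.8]
opening: 0.0118
gripper_force: 35.0
```

Run:
```python
from h import *
im=eyes.grab_frame("wrist")
cv2.imwrite("pics/w3.png",im[60:,:]); s=r.sense(); print(s["eef_pos"],s["tcp_rot"],s["contact_force"],s["joints"])
```

```text
[ 0.49100492 -0.08257044  0.25790869] [ 1.79883628e+02 -1.33251664e-01 -1.23534633e+02] [-0.5705113  -3.29799713 -2.09901506] [ 1.31170361e+01  2.56672735e+00 -1.81333377e+01  7.30645096e-03
 -6.94767165e+01 -4.66543763e+01]
```

View pics/w3.png

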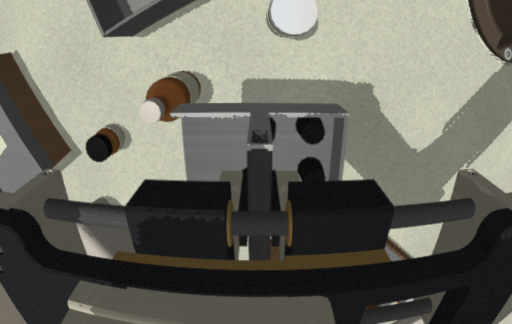

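The tray hangs square in the grip (180–345,105–180), stoppers in place, bottle well below it. I'll carry on over the bin.

>>> step_arm(deltas=[[0.0126,-0.008,0,0,0,0.07,0],[0.025,-0.016,0,0,0,0.14,0],[0.038,-0.024,0,0,0,0.21,0],[0.05,-0.0325,0,0,0,0.28,0],[0.063,-0.0406,0,0,0,0.36,0]])

```text
t: 5.18
eef_pos: [0.4913, -0.1558, 0.2579]
tcp_rot: [179.9, -0.1, -143.7]
contact_force: [0.3, 0.0, -2.7]
opening: 0.0119
gripper_force: 35.0
```

>>> step_arm(deltas=[[0.009,-0.012,0,0,0,0.07,0],[0.018,-0.024,0,0,0,0.14,0],[0.027,-0.036,0,0,0,0.21,0],[0.036,-0.048,0,0,0,0.28,0],[0.0447,-0.06,0,0,0,0.36,0]])

```text
t: 5.6
eef_pos: [0.491, -0.2307, 0.2578]
tcp_rot: [179.9, -0.1, -164.4]
contact_force: [0.5, -1.4, -3.1]
opening: 0.0121
gripper_force: 35.0
```

>>> step_arm(deltas=[[0.001,-0.013,0,0,0,0.07,0],[0.002,-0.024,0,0,0,0.14,0],[0.003,-0.034,0,0,0,0.2,0],[0.004,-0.041,0,0,0,0.25,0],[0.0046,-0.0455,0,0,0,0.28,0]])

```text
t: 6.02
eef_pos: [0.4992, -0.2756, 0.2577]
tcp_rot: [180.0, -0.2, 179.6]
contact_force: [0.6, 0.0, -3.3]
opening: 0.0115
gripper_force: 35.0
```

>>> step_arm(deltas=[[0,0,0.006,0,0,0,0],[0,0,0.016,0,0,0,0],[0,0,0.028,0,0,0,0],[0,0,0.038,0,0,0,0],[0,0,0.042,0,0,0,0]])

```text
t: 6.43
eef_pos: [0.4987, -0.2741, 0.2149]
tcp_rot: [179.9, -0.2, 179.9]
contact_force: [-0.4, 0.5, -3.0]
opening: 0.0117
gripper_force: 35.0
```

Run:
```python
from h import *
np.set_printoptions(precision=4,suppress=True)
im=eyes.grab_frame("scene"); cv2.imwrite("pics/s4.png",np.hstack([im[100:350,20:320],cv2.resize(eyes.grab_frame("side")[60:260,160:400],(300,250))])); s=r.sense(); print(s["eef_pos"],s["tcp_rot"],s["contact_force"],s["joints"])
```

```text
[ 0.4992 -0.2745  0.2162] [179.9657  -0.1341 179.9176] [-0.7273 -0.2501 -1.9336] [ -9.1414  11.1821 -13.655   -0.0141 -65.3007 -80.9351]
```

View pics/s4.png

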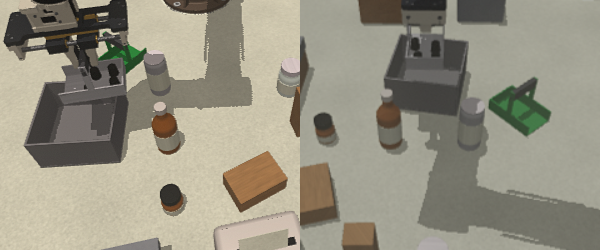

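Tray is over the bin with the lip well inside the rim (scene 90,80), stoppers aboard. I'll tip.

>>> step_arm(deltas=[[0,0,0.004,-0.05,0,0,0],[0,0,0.008,-0.12,0,0,0],[0,0,0.012,-0.19,0,0,0],[0,0,0.016,-0.26,0,0,0],[0,0,0.02,-0.32,0,0,0]])

```text
t: 6.95
eef_pos: [0.5008, -0.2754, 0.1985]
tcp_rot: [161.5, 0.1, 179.9]
contact_force: [0.5, -0.8, -2.8]
opening: 0.0118
gripper_force: 35.0
```

>>> step_arm(deltas=[[0,0,0,-0.06,0,0,0],[0,0,0,-0.14,0,0,0],[0,0,0,-0.22,0,0,0],[0,0,0,-0.3,0,0,0],[0,0,0,-0.38,0,0,0]])

```text
t: 7.37
eef_pos: [0.5006, -0.276, 0.1986]
tcp_rot: [139.8, 0.1, 179.9]
contact_force: [0.8, -0.2, -3.3]
opening: 0.0118
gripper_force: 35.0
```

>>> step_arm(deltas=[[0,0,0,-0.05,0,0,0],[0,0,0,-0.1,0,0,0],[0,0,0,-0.1,0,0,0],[0,0,0,-0.1,0,0,0],[0,0,0,-0.1,0,0,0]])

```text
t: 7.78
eef_pos: [0.5003, -0.2753, 0.1979]
tcp_rot: [134.3, 0.0, 179.9]
contact_force: [0.0, -0.4, -3.0]
opening: 0.012
gripper_force: 35.0
```

Run:
```python
from h import *
np.set_printoptions(precision=4,suppress=True)
im=eyes.grab_frame("scene"); cv2.imwrite("pics/s5.png",np.hstack([cv2.resize(im[120:290,20:200],(400,378)),cv2.resize(eyes.grab_frame("side")[60:230,200:380],(400,378))])); s=r.sense(); print(s["eef_pos"],s["tcp_rot"],s["contact_force"],s["joints"],s["t"])
```

```text
[ 0.5003 -0.2748  0.1985] [134.3057   0.0863 179.937 ] [ 0.0722 -0.1052 -2.6626] [ -35.4618   31.6405   14.0977  -36.4467 -100.5971  -52.2091] 7.8833
```

View pics/s5.png

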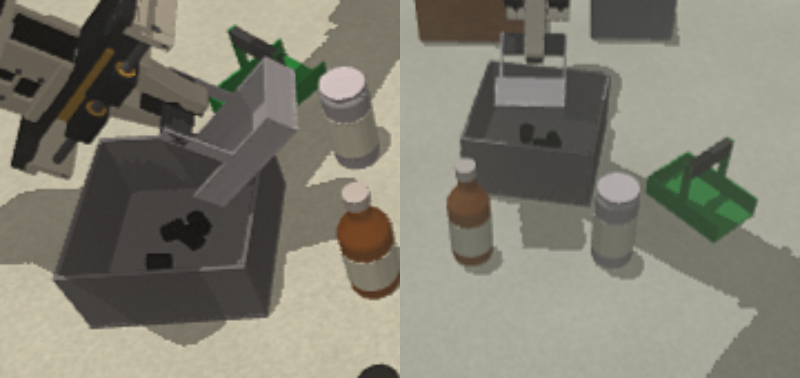

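All four stoppers lie in the bin (left crop: 159,260 and cluster 185,230) and the tray looks empty. Untip, lift, and start the carry.

>>> step_arm(deltas=[[0,0,0,0.05,0,0,0],[0,0,0,0.13,0,0,0],[0,0,0,0.22,0,0,0],[0,0,0,0.31,0,0,0],[0,0,0,0.4,0,0,0]])

```text
t: 8.3
eef_pos: [0.5006, -0.2751, 0.1992]
tcp_rot: [157.4, 0.2, 179.9]
contact_force: [0.4, 0.5, -2.3]
opening: 0.0117
gripper_force: 35.0
```

>>> step_arm(deltas=[[0,0,0,0.1,0,0,0],[0,0,0,0.2,0,0,0],[0,0,0,0.29,0,0,0],[0,0,0,0.36,0,0,0],[0,0,0,0.4,0,0,0]])

```text
t: 8.72
eef_pos: [0.5003, -0.2731, 0.1996]
tcp_rot: [-179.8, 0.2, -179.9]
contact_force: [0.1, 0.3, -2.5]
opening: 0.0119
gripper_force: 35.0
```

>>> step_arm(deltas=[[0,0,-0.006,0,0,0,0],[0,0,-0.02,0,0,0,0],[0,0,-0.042,0,0,0,0],[0,0,-0.065,0,0,0,0],[0,0,-0.08,0,0,0,0]])

```text
t: 9.13
eef_pos: [0.5004, -0.2749, 0.2811]
tcp_rot: [180.0, 0.2, 179.9]
contact_force: [0.6, 0.4, -2.9]
opening: 0.012
gripper_force: 35.0
```

>>> step_arm(deltas=[[0,0.008,0,0,0,-0.03,0],[0,0.026,0,0,0,-0.09,0],[0,0.052,0,0,0,-0.17,0],[0,0.08,0,0,0,-0.25,0],[0,0.11,0,0,0,-0.33,0]])

```text
t: 9.55
eef_pos: [0.4994, -0.1637, 0.2774]
tcp_rot: [179.9, 0.0, -161.0]
contact_force: [1.1, -0.3, -2.4]
opening: 0.0117
gripper_force: 35.0
```

>>> step_arm(deltas=[[-0.0094,0.0274,0,0,0,-0.076,0],[-0.0188,0.0548,0,0,0,-0.152,0],[-0.0282,0.0822,0,0,0,-0.228,0],[-0.0376,0.1096,0,0,0,-0.304,0],[-0.047,0.137,0,0,0,-0.38,0]])

```text
t: 9.97
eef_pos: [0.4997, -0.0184, 0.2776]
tcp_rot: [179.9, 0.1, -139.2]
contact_force: [0.7, -0.1, -2.3]
opening: 0.0118
gripper_force: 35.0
```

>>> step_arm(deltas=[[-0.0189,0.022,0,0,0,-0.08,0],[-0.0378,0.044,0,0,0,-0.16,0],[-0.0567,0.066,0,0,0,-0.24,0],[-0.0756,0.088,0,0,0,-0.32,0],[-0.0945,0.11,0,0,0,-0.4,0]])

```text
t: 10.38
eef_pos: [0.4998, 0.1266, 0.2776]
tcp_rot: [179.9, 0.1, -116.2]
contact_force: [1.6, 0.9, -1.9]
opening: 0.0118
gripper_force: 35.0
```

>>> step_arm(deltas=[[-0.026,0.0129,0,0,0,-0.08,0],[-0.052,0.0258,0,0,0,-0.16,0],[-0.078,0.0387,0,0,0,-0.24,0],[-0.104,0.0516,0,0,0,-0.32,0],[-0.13,0.0645,0,0,0,-0.4,0]])

```text
t: 10.8
eef_pos: [0.5001, 0.2716, 0.2776]
tcp_rot: [179.9, 0.1, -93.3]
contact_force: [0.6, -0.5, -2.5]
opening: 0.0115
gripper_force: 35.0
```

>>> step_arm(deltas=[[-0.027,0.004,0,0,0,-0.09,0],[-0.052,0.0075,0,0,0,-0.18,0],[-0.074,0.0105,0,0,0,-0.26,0],[-0.09,0.0125,0,0,0,-0.32,0],[-0.0995,0.014,0,0,0,-0.366,0]])

```text
t: 11.22
eef_pos: [0.4924, 0.3721, 0.277]
tcp_rot: [179.9, 0.1, -72.3]
contact_force: [-0.7, -0.4, -2.6]
opening: 0.0119
gripper_force: 35.0
```

>>> step_arm(deltas=[[0,0,0,0,0,0,0],[0,0,0,0,0,0,0],[0,0,0,0,0,0,0]])

```text
t: 11.47
eef_pos: [0.493, 0.3698, 0.2775]
tcp_rot: [180.0, 0.0, -72.7]
contact_force: [-0.8, -0.6, -2.6]
opening: 0.0117
gripper_force: 35.0
```

Run:
```python
from h import *
import pickle
np.set_printoptions(precision=4,suppress=True)
p=eyes.camera_params("wrist"); im=eyes.grab_frame("wrist"); np.save("w6.npy",im); s=r.sense(); pickle.dump((p,s),open("w6.pkl","wb"))
b=eyes.grab_frame("side"); a=eyes.grab_frame("scene"); np.save("side6.npy",b); np.save("scene6.npy",a)
cv2.imwrite("pics/w6.png",np.hstack([cv2.resize(im[0:240,80:400],(800,600),interpolation=cv2.INTER_CUBIC)]))
print(s["eef_pos"],s["tcp_rot"],s["contact_force"],s["joints"],s["t"],p["eye"])
```

```text
[0.4932 0.3696 0.2776] [179.9782   0.0188 -72.6855] [-0.3902 -0.0649 -2.2823] [ 54.9616  13.4821  -2.5553  -0.0294 -73.9684 -37.639 ] 11.5167 [0.5183 0.2891 0.4356]
```

View pics/w6.png

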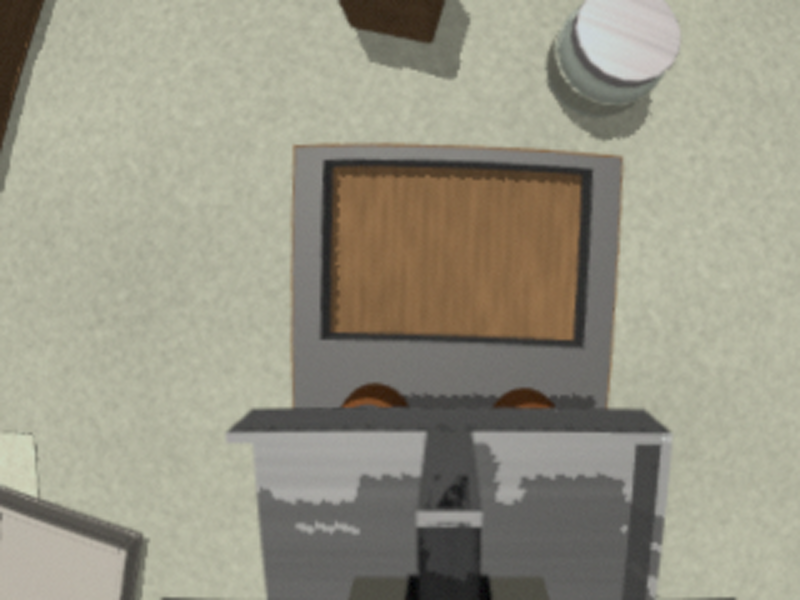

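Recess mouth corners at (325,160),(592,169),(584,346),(322,338) in the enlarged crop; the tray below it is empty and square in the grip, its outer wall's bottom edge (252–642,410), rim (230–670,434).

Run:
```python
from h import *
import pickle
np.set_printoptions(precision=4,suppress=True)
p,s=pickle.load(open("w6.pkl","rb"))
W=lambda q,z: onz(p,80+(q[0]+.5)/2.5-.5,(q[1]+.5)/2.5-.5,z,True)
c=np.array([W(q,.045) for q in [(325,160),(592,169),(584,346),(322,338)]])
print(c, c.mean(0), [np.linalg.norm(c[i]-c[i-1]) for i in range(4)])
ang=lambda v: np.degrees(np.arctan2(v[1],v[0]))
print("edge angles",[ang(c[(i+1)%4]-c[i]) for i in range(4)])
o=np.array([W(q,.045) for q in [(293,146),(622,156)]]); print("case edge",o,o.mean(0),ang(o[0]-o[1]),np.linalg.norm(o[0]-o[1]))
T=R.from_euler("xyz",s["tcp_rot"],degrees=True)
u=s["eef_pos"][2]-.059
for q,z in [((252,410),u),((642,410),u),((230,433),u+.033),((670,436),u+.033)]:
    print("tray in tool", T.inv().apply(W(q,z)-s["eef_pos"]))
# from the fixed side camera: project the wrist estimate
b=eyes.camera_params("side"); print("side px",[px(b,x) for x in c]); b=eyes.camera_params("scene"); print("scene px",[px(b,x) for x in c])
```

```text
[[0.5934 0.2616 0.045 ]
 [0.4599 0.2245 0.045 ]
 [0.4339 0.3156 0.045 ]
 [0.5682 0.3531 0.045 ]] [0.5139 0.2887 0.045 ] [np.float64(0.09483068370057873), np.float64(0.1385183224967747), np.float64(0.0947334766262395), np.float64(0.13942276509866583)]
edge angles [np.float64(-164.44391081260517), np.float64(105.91491118855699), np.float64(15.596590123588498), np.float64(-74.63189370962832)]
case edge [[0.6121 0.2585 0.045 ]
 [0.447  0.212  0.045 ]] [0.5295 0.2353 0.045 ] 15.732768542706536 0.1715193053113967
tray in tool [ 0.0371 -0.0598  0.059 ]
tray in tool [0.0371 0.0593 0.059 ]
tray in tool [ 0.0382 -0.0572  0.026 ]
tray in tool [0.0374 0.0585 0.026 ]
side px [array([201.9721, 313.912 ]), array([269.9626, 299.0147]), array([282.7285, 346.7377]), array([208.5235, 364.3377])]
scene px [array([367.497, 209.306]), array([332.0792, 170.6971]), array([361.741 , 158.1201]), array([398.8778, 194.5796])]
```

Size (139×95 mm vs 140×96) checks out: recess centre (0.514, 0.289), yaw 15.6°. Moving over it, then down in stages.

>>> step_arm(deltas=[[0.008,0.0005,0,0,0,0.004,0],[0.028,0.0015,0,0,0,0.012,0],[0.052,0.0027,0,0,0,0.02,0],[0.074,0.0037,0,0,0,0.027,0],[0.0834,0.0042,0,0,0,0.03,0]])

```text
t: 12.03
eef_pos: [0.5146, 0.2864, 0.2779]
tcp_rot: [-180.0, -0.0, -74.5]
contact_force: [-1.4, -0.6, -1.7]
opening: 0.0119
gripper_force: 35.0
```

>>> step_arm(deltas=[[0,0,0.008,0,0,0,0],[0,0,0.028,0,0,0,0],[0,0,0.054,0,0,0,0],[0,0,0.08,0,0,0,0],[0,0,0.1,0,0,0,0]])

```text
t: 12.45
eef_pos: [0.5136, 0.2889, 0.1753]
tcp_rot: [179.9, -0.0, -74.4]
contact_force: [-0.8, -0.8, -3.4]
opening: 0.0117
gripper_force: 35.0
```

>>> step_arm(deltas=[[0,0,0.01,0,0,0,0],[0,0,0.018,0,0,0,0],[0,0,0.024,0,0,0,0],[0,0,0.028,0,0,0,0],[0,0,0.03,0,0,0,0]])

```text
t: 12.87
eef_pos: [0.5146, 0.2896, 0.1478]
tcp_rot: [-180.0, 0.0, -74.4]
contact_force: [-0.3, -0.5, -2.2]
opening: 0.012
gripper_force: 35.0
```

>>> step_arm(deltas=[[0,0,0,0,0,0,0],[0,0,0,0,0,0,0],[0,0,0,0,0,0,0]])

```text
t: 13.12
eef_pos: [0.5147, 0.2896, 0.1483]
tcp_rot: [-179.9, 0.0, -74.4]
contact_force: [-0.2, 0.6, -2.5]
opening: 0.0116
gripper_force: 35.0
```

Run:
```python
from h import *
np.set_printoptions(precision=4,suppress=True)
s=r.sense(); d=np.array([.514,.2887,.1143])-s["eef_pos"]; T=R.from_euler("xyz",s["tcp_rot"],degrees=True)
print(s["eef_pos"],s["tcp_rot"],s["contact_force"],s["t"]); print("tool delta",T.inv().apply(d),"yaw err",s["tcp_rot"][2]+74.4)
```

```text
[0.5147 0.2896 0.1483] [-179.9363    0.0319  -74.3537] [-0.2102  0.5666 -2.4533] 13.1167
tool delta [0.0007 0.0009 0.034 ] yaw err 0.04626887403186686
```

>>> step_arm(deltas=[[0,0,0.006,0,0,0,0],[0.0003,0.0003,0.013,0,0,0,0],[0.0007,0.0007,0.02,0,0,0,0],[0.0007,0.0009,0.025,0,0,0,0],[0.0007,0.0009,0.028,0,0,0,0]])

```text
t: 13.53
eef_pos: [0.5131, 0.2879, 0.1182]
tcp_rot: [179.9, -0.0, -74.4]
contact_force: [-0.9, -0.3, -2.4]
opening: 0.0116
gripper_force: 35.0
```

>>> step_arm(deltas=[[0,0,0.002,0,0,0,0],[0,0,0.004,0,0,0,0],[0,0,0.005,0,0,0,0],[0,0,0.0055,0,0,0,0],[0,0,0.0055,0,0,0,0]])

```text
t: 13.95
eef_pos: [0.5137, 0.2884, 0.1141]
tcp_rot: [-180.0, 0.0, -74.4]
contact_force: [0.6, 0.3, -1.8]
opening: 0.0119
gripper_force: 35.0
```

>>> step_arm(deltas=[[0,0,0,0,0,0,0],[0,0,0,0,0,0,0],[0,0,0,0,0,0,0]])

```text
t: 14.2
eef_pos: [0.5137, 0.2884, 0.1143]
tcp_rot: [-180.0, 0.0, -74.4]
contact_force: [0.8, 0.3, -2.2]
opening: 0.012
gripper_force: 35.0
```

Run:
```python
from h import *
np.set_printoptions(precision=4,suppress=True)
w=eyes.grab_frame("wrist"); a=eyes.grab_frame("scene"); b=eyes.grab_frame("side")
p=eyes.camera_params("wrist"); s=r.sense(); print(s["eef_pos"],s["tcp_rot"],s["contact_force"],s["t"])
def box(c,yaw,lx,ly,z):
    q=np.radians(yaw); ax=np.array([np.cos(q),np.sin(q)]); ay=np.array([-ax[1],ax[0]])
    return [np.r_[c+i*lx/2*ax+j*ly/2*ay,z] for i,j in [(-1,-1),(1,-1),(1,1),(-1,1)]]
print("wrist px of case corners/recess", [px(p,x,True) for x in box(np.array([.514,.2887]),15.6,.14,.096,.045)])
out=np.hstack([cv2.resize(w[80:280,100:400],(600,400)),np.zeros((400,200,3),np.uint8)])
x=cv2.resize(a[110:250,300:440],(400,200*2))[:200*2]; y=cv2.resize(b[270:384,180:320],(400,326))
bot=np.hstack([cv2.resize(a[130:240,300:460],(400,200)),cv2.resize(b[250:384,150:350],(400,200))])
cv2.imwrite("pics/f.png",np.vstack([out,bot]))
```

```text
[0.5137 0.2884 0.1142] [-179.9902    0.0059  -74.3588] [-0.2537  0.1375 -2.2122] 14.35
wrist px of case corners/recess [array([346.6421, 148.3419]), array([170.5051, 148.2527]), array([180.6764, 254.9552]), array([336.4224, 255.087 ])]
```

View pics/f.png

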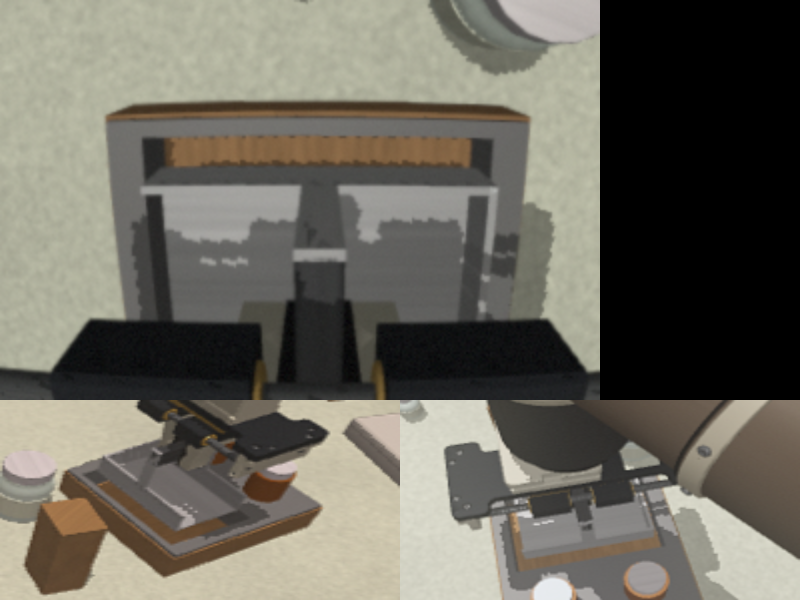

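The tray hovers level and empty over the recess. The recess mouth corners (142,136) and (493,136) in the crop match the predicted pixels to within a pixel, and the tray is symmetric in it. Handing in.

```bash
python3 -c "
from bench import workorder
print(workorder.sign_off())"
```

```text
the job is handed in; nothing more can be done
None
```

The four stoppers are in the discard bin, and the empty tray is held level, centred and squared about 1 cm above the recess, clear of the case; the job is handed in at about 14 s of the 61 s allowed.

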